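# Set four belt pulleys on their deburring stands

## Task

The four toothed belt pulleys are next for deburring: set each one, hub up and centred, on top of its own round steel stand, the largest pulley on the widest stand and so on in order of size down to the smallest pulley on the narrowest stand. Set them down, do not drop them, and leave the square and the oval flange where they lie.

Things in the scene. Friction and masses are not known exactly. Their poses are not given: they have to be found in the camera images.
- pulley_1: The smallest toothed pulley, loose, bare aluminium, 0.16 kg or so: a round toothed wheel, outside diameter 60 mm, 26 mm thick, dark round holes in its web, lying flat with a plain round hub on top, 30 mm in diameter, from the web (22 mm) up to 58 mm above the underside. Grip the hub from above, any yaw. Origin: centre of the underside; z up through the hub.
- pulley_2: The second smallest toothed pulley, loose, bare aluminium, 0.23 kg or so: a round toothed wheel, outside diameter 78 mm, 26 mm thick, dark round holes in its web, lying flat with a plain round hub on top, 30 mm in diameter, from the web (22 mm) up to 58 mm above the underside. Grip the hub from above, any yaw. Origin: centre of the underside; z up through the hub.
- pulley_3: The second largest toothed pulley, loose, bare aluminium, 0.32 kg or so: a round toothed wheel, outside diameter 96 mm, 26 mm thick, dark round holes in its web, lying flat with a plain round hub on top, 30 mm in diameter, from the web (22 mm) up to 58 mm above the underside. Grip the hub from above, any yaw. Origin: centre of the underside; z up through the hub.
- pulley_4: The largest toothed pulley, loose, bare aluminium, 0.44 kg or so: a round toothed wheel, outside diameter 116 mm, 26 mm thick, dark round holes in its web, lying flat with a plain round hub on top, 30 mm in diameter, from the web (22 mm) up to 58 mm above the underside. Grip the hub from above, any yaw. Origin: centre of the underside; z up through the hub.
- stand_1: The narrowest stand, fixed to the table: a plain upright stub of brown steel round bar, 40 mm in diameter, 45 mm tall, flat on top with a small dark dot (no recess) in the middle. Origin: centre of its underside, at table height; z up. Takes the smallest pulley.
- stand_2: The second narrowest stand, fixed to the table: a plain upright stub of brown steel round bar, 58 mm in diameter, 45 mm tall, flat on top with a small dark dot (no recess) in the middle. Origin: centre of its underside, at table height; z up. Takes the second smallest pulley.
- stand_3: The second widest stand, fixed to the table: a plain upright stub of brown steel round bar, 76 mm in diameter, 45 mm tall, flat on top with a small dark dot (no recess) in the middle. Origin: centre of its underside, at table height; z up. Takes the second largest pulley.
- stand_4: The widest stand, fixed to the table: a plain upright stub of brown steel round bar, 96 mm in diameter, 45 mm tall, flat on top with a small dark dot (no recess) in the middle. Origin: centre of its underside, at table height; z up. Takes the largest pulley.
- flange_square: A loose aluminium flange: a smooth square plate 84 x 84 mm, 12 mm thick, with four bolt holes, with the same 30 mm hub, top 58 mm above the underside. Not a pulley: it stays where it is. Origin: centre of the underside, under the hub; z up.
- flange_oval: A loose aluminium flange: a smooth long plate with round ends, 119 mm (along its x) x 44 mm, 12 mm thick, with two bolt holes, with the same 30 mm hub, top 58 mm above the underside. Not a pulley: it stays where it is. Origin: centre of the underside, under the hub; z up.
Things that resemble listed ones, but are neither listed nor needed, are in the scene too. What is shaped like the stand_3 but turquoise or yellow is not meant.

How it is judged:
By the outcome, as a careful person would: the job done as asked, in the order asked, and still so for the second after the job is handed in, with the robot touching nothing.
It also fails if it takes over 109 s, if anything falls off the work surface, if the arm or the gripper's body presses on something with over 40 N, if the wrist force passes 120 N, or if a joint passes its speed limit or range.

## Robot

A 6-joint arm with a two-finger parallel gripper is mounted at the origin on the work surface. World frame = base frame: x ahead of the robot, y to its left, z up, the work surface at z = 0. Lengths are in mm, angles in rad, forces in N, time in s.
With the tool pointing down it reaches from about 350 to 875 mm from the base axis. Payload 4.2 kg.
Tool frame: the origin (TCP) lies between the finger pads; the fingertips stand 25 mm ahead of it and the grasp point (between the pads) lies 6 mm ahead of it; z points along the fingers, y is the line along which they close (so a half turn about z gives the same grasp; the last joint's range is limited). The gripper opens to 85 mm and grips with 20 to 120 N. Pads are 22 mm wide; open, the fingers measure 114 mm over their backs; the gripper's body (76 mm by 85 mm) begins 54 mm behind the grasp point. The pads swing forward as they close: fully open they stand 13 mm farther back than shut.
Start: joints at [1.497, 0.385, 0.008, 0, -1.194, -0.259], TCP at [204.149, 590.697, 256.312] pointing down, gripper open.
Joint ranges: [-3.14, 3.14], [-1.21, 2.06], [-1.07, 1.41], [-3.16, 2.05], [-2.99, -0.16], [-3.1, 3.1]. Speed limits (rad/s): [2.79, 2.79, 3.14, 3.14, 3.14, 3.14].

## Interface

Orientations are given as a unit quaternion [x, y, z, w].
In Python, from bench import arm gives the robot as it stands.
- The arm moves only by the shell command python3 -m pendant 'ROWS'. ROWS is JSON, a list of rows, each a list of 7 numbers: the shift along the tool's x, y, z in m, then the turn, a rotation vector about the tool's x, y, z in degrees, then the finger opening in m, from 0 to 0.0854. In form: [[x, y, z, wx, wy, wz, fingers], ...]. A call has 1 to 12 rows; each row shifts and turns the commanded pose from where the row before left it, along the tool's axes as they then stand; what a row does not reach is not made up. A row lasts 1/10 s, in which the tool goes at most 50 mm and 8.59 degrees, less where a joint would pass 70% of its speed; a pose out of reach is approached as far as the arm can. A call is refused whole if a number of a shift passes 0.05 or a number of a turn 8.59, either way. A call with a gripper value outside its range is refused whole. The fingers move at their own pace and stop on an object; the grip force is fixed at half the most. Time passes only in rows, so rows that do not move let the fingers close. It gives the time, the measured TCP pose, the force, the opening and the grip force at its end, in the units of the state.
- arm.read_state(): the state, without advancing time (a new reading comes with each control period).
- arm.get_image(name): name is "scene" or "top"; returns a dict with "image" (384x512x3 uint8, red, green, blue), "fx", "fy", "cx", "cy" (pixels), "k1" (the pictures are not rectified: a ray, as slopes to the right and down, at radius r is drawn at 1 + k1 r^2 times it, then the intrinsics apply), "xyz" and "rotation" of the camera in the world. Camera axes: x right, y down, z forward; pixel columns grow to the right and rows downward; lengths in mm; the calibration is good to about 2 mm. A picture is of the moment at which its call begins. There is no depth.
- arm.job_done(): hands the job in; it is judged then, once.
The state is a dict: "clock": time; "joints": joint angles; "joint_vel": joint speeds; "joint_efforts": joint torques, N m; "position": TCP position; "ee_rot": TCP orientation; "contact_force": force on the tool from outside, world axes, zero at the start; "wrist_torque": the same for the moment, N m; "gripper_width": finger opening in mm; "grasp_force": force on a finger pad.
Only numpy, scipy, OpenCV 4.12 (cv2) and the standard library are available. Lean on these libraries where they do the work, as an engineer would, in place of code of your own. Each camera call takes 0.05 s, during which the arm holds its last target. There are 200 camera calls.

## Working session

There is one attempt and no reset: what is moved stays moved. The work goes in short steps, Python scripts to look and compute and a shell command to move; the robot and the scene stay as the last step left them, time stands still between calls to the robot, and variables do not carry over. Pictures are saved under pics/ and viewed, at most 14 in all, crops included, and the job is handed in when it is done.

```bash
mkdir -p pics; ls; cat > h.py <<'E'
import numpy as np, cv2
from bench import arm
def snap(n,f):
    d=arm.get_image(n); cv2.imwrite(f'pics/{f}.png',cv2.cvtColor(d['image'],cv2.COLOR_RGB2BGR))
    import pickle; pickle.dump(d,open(f'pics/{f}.pkl','wb')); return d
def load(f):
    import pickle; return pickle.load(open(f'pics/{f}.pkl','rb'))
def px2w(d,u,v,z):
    a=np.array([(u-d['cx'])/d['fx'],(v-d['cy'])/d['fy']]); s=a.copy()
    for _ in range(30): s=a/(1+d['k1']*(s@s))
    r=np.array(d['rotation']).reshape(3,3)@np.array([s[0],s[1],1]); c=np.array(d['xyz'])
    return c+r*(z-c[2])/r[2]
def w2px(d,p):
    q=np.array(d['rotation']).reshape(3,3).T@(np.array(p,float)-np.array(d['xyz'])); s=q[:2]/q[2]
    s=s*(1+d['k1']*(s@s)); return np.array([s[0]*d['fx']+d['cx'],s[1]*d['fy']+d['cy']])
E
python3 - <<'E'
from h import *
for n in('top','scene'):
    d=snap(n,n+'0'); print({k:v for k,v in d.items() if k!='image'})
    cv2.imwrite(f'pics/{n}0b.png',cv2.resize(cv2.imread(f'pics/{n}0.png'),(800,600),interpolation=cv2.INTER_CUBIC))
print(arm.read_state())
E
```

```text
pics
{'fx': 471.6497522350035, 'fy': 471.6497522350035, 'cx': 261.5476796157564, 'cy': 182.90162611088195, 'k1': -0.10199953128725439, 'xyz': array([ 298.47195033,   28.50417019, 1341.7351144 ]), 'rotation': array([ 0.71189751, -0.69818902,  0.05154683, -0.05547023])}
{'fx': 386.59657806893364, 'fy': 386.59657806893364, 'cx': 257.0511747306384, 'cy': 192.09484244708406, 'k1': -0.11256649304351075, 'xyz': array([1208.42998677, -321.21294889,  788.32649092]), 'rotation': array([ 0.79232999,  0.46850757, -0.20789402, -0.33089865])}
{'clock': 0.1, 'joints': array([ 1.49663896e+00,  3.85482170e-01,  6.78460716e-03, -4.09050424e-04,
       -1.19400404e+00, -2.58596051e-01]), 'joint_vel': array([ 7.75940975e-05, -1.86536335e-03,  2.45169998e-03,  5.17637835e-04,
        2.05295691e-03,  9.10645373e-04]), 'joint_efforts': array([-4.26125616e-04, -3.93316627e+01,  1.88930368e+01,  4.19802815e+00,
       -2.57178595e-03,  4.91255037e-07]), 'position': array([203.99078524, 590.28500672, 255.34191648]), 'ee_rot': array([ 9.86178332e-01, -1.65684501e-01, -1.01571087e-04,  9.66095149e-04]), 'contact_force': array([-0.50951513, -0.03839625,  0.16664321]), 'wrist_torque': array([-0.00148737, -0.03289672,  0.04943522]), 'grasp_force': 0.0, 'gripper_width': 85.44201297897061}
```

View pics/top0b.png

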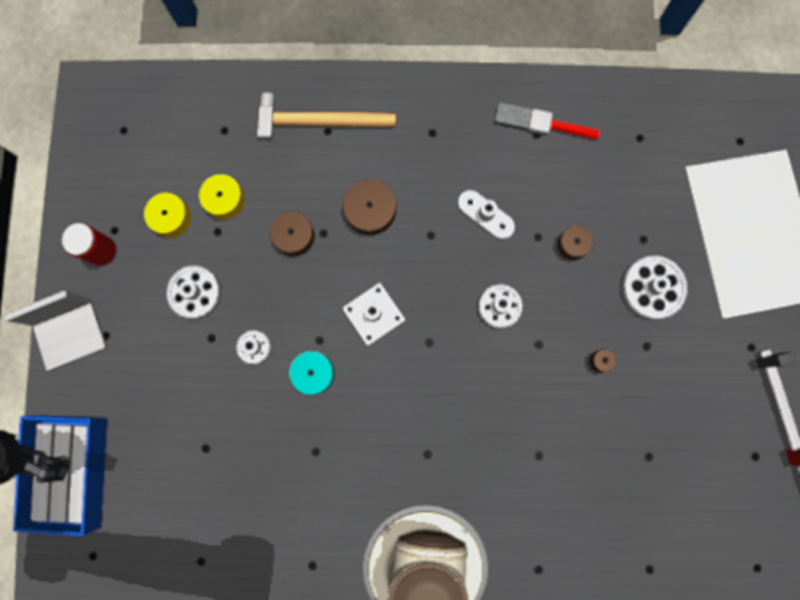

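View pics/scene0b.png

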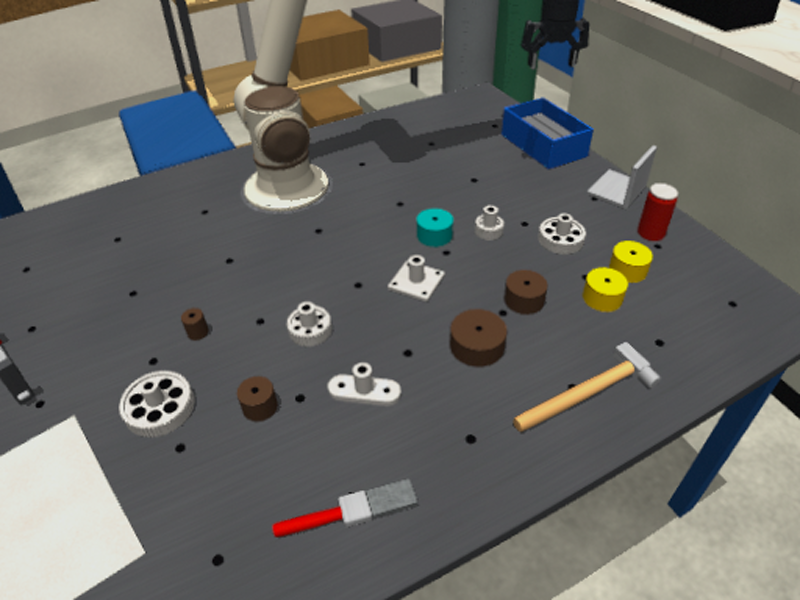

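Top view (800x600 enlargement): the pulleys are at (656,287) largest, (192,291), (501,306) and (253,347) smallest. The brown stands are at (369,205) widest, (291,232), (577,241) and (603,360) narrowest. The yellow (165,213), (220,194) and turquoise (311,372) stubs are decoys. The plain square (373,313) and oval (487,210) plates without teeth are the flanges. I'll confirm all of this in enlarged crops.

```bash
python3 - <<'E'
from h import *
P={'top':[(253,347),(501,306),(192,291),(656,287),(603,360),(577,241),(291,232),(369,205)],
'scene':[(490,217),(307,317),(563,228),(156,395),(194,318),(256,385),(526,280),(479,328)]}
for n in P:
    im=cv2.imread(f'pics/{n}0.png'); M=[]
    for (u,v) in P[n]:
        x0,y0=round(u*.64)-20,round(v*.64)-20; print(n,x0,y0)
        c=cv2.resize(im[y0:y0+40,x0:x0+40],(200,200),interpolation=cv2.INTER_CUBIC)
        for k in range(0,200,50): c[k,:6]=(0,0,255); c[:6,k]=(0,0,255)
        M.append(c)
    cv2.imwrite(f'pics/{n}m.png',cv2.resize(np.vstack([np.hstack(M[:4]),np.hstack(M[4:])]),(800,400)))
E
```

```text
top 142 202
top 301 176
top 103 166
top 400 164
top 366 210
top 349 134
top 166 128
top 216 111
scene 294 119
scene 176 183
scene 340 126
scene 80 233
scene 104 184
scene 144 226
scene 317 159
scene 287 190
```

View pics/topm.png

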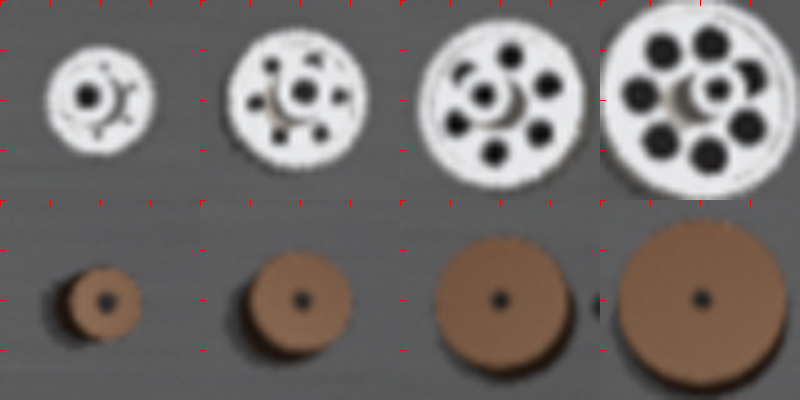

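View pics/scenem.png

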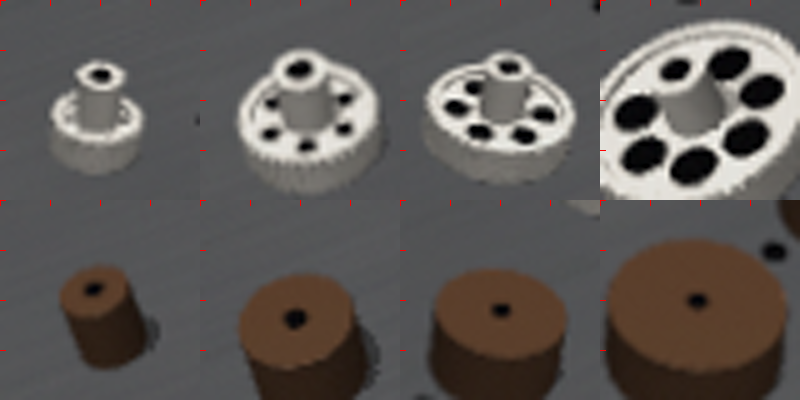

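The crops confirm it. The four wheels are toothed with web holes and hubs, and the four stubs are brown with dots; their apparent sizes rise left to right in both views. Next I triangulate the hub and dot centres.

```bash
cat >> h.py <<'E'
from scipy.spatial.transform import Rotation as R
_px=px2w
def px2w(d,u,v,z): return _px({**d,'rotation':R.from_quat(d['rotation']).as_matrix()},u,v,z)
_wp=w2px
def w2px(d,p): return _wp({**d,'rotation':R.from_quat(d['rotation']).as_matrix()},p)
E
python3 - <<'E'
from h import *
O={'top':[(142,202),(301,176),(103,166),(400,164),(366,210),(349,134),(166,128),(216,111)],'scene':[(294,119),(176,183),(340,126),(80,233),(104,184),(144,226),(317,159),(287,190)]}
Q={'top':[(88,96),(104,91),(85,94),(118,88),(107,103),(102,101),(100,101),(102,100)],'scene':[(101,75),(99,70),(109,68),(76,70),(94,89),(95,119),(101,110),(98,101)]}
rim=[(101,101),(98,99),(101,104),(100,98)]
T=load('top0');S=load('scene0')
f=lambda o,p:(o[0]+(p[0]+.5)/5-.5,o[1]+(p[1]+.5)/5-.5)
for i in range(8):
    z=58 if i<4 else 45
    a=px2w(T,*f(O['top'][i],Q['top'][i]),z)[:2];b=px2w(S,*f(O['scene'][i],Q['scene'][i]),z)[:2]
    c=px2w(T,*f(O['top'][i],rim[i]),26)[:2] if i<4 else 0
    print(i,a.round(1),b.round(1),np.round(c,1),np.hypot(*a).round(),np.round(((a+b)/2 if i>3 else (a+c)/4+b/2),1))
s=R.from_quat(arm.read_state()['ee_rot']);print(s.as_matrix().round(4))
E
```

```text
0 [384.1 315.6] [386.9 313.9] [383.6 315.3] 497.0 [385.4 314.7]
1 [ 467.2 -127.4] [ 469.3 -128.4] [ 466.8 -127.9] 484.0 [ 468.2 -128. ]
2 [482.6 432.3] [486.3 429.2] [481.6 432.7] 648.0 [484.2 430.8]
3 [ 507.8 -412.5] [ 509.5 -411.7] [ 507.  -412.8] 654.0 [ 508.4 -412.2]
4 [ 371. -311.] [ 373.3 -310.3] 0 484.0 [ 372.1 -310.7]
5 [ 585.2 -263.8] [ 587.6 -264. ] 0 642.0 [ 586.4 -263.9]
6 [592.5 254.1] [594.5 252.1] 0 645.0 [593.5 253.1]
7 [644.9 113. ] [647.1 112.5] 0 655.0 [646.  112.8]
[[ 9.451e-01 -3.268e-01 -5.000e-04]
 [-3.268e-01 -9.451e-01 -1.900e-03]
 [ 1.000e-04  1.900e-03 -1.000e+00]]
```

Both views agree within 4 mm, with the hub and rim estimates consistent and every point in reach. I'll close the fingers along world x, which keeps them clear of the turquoise stub near pulley_1. With the tool turned +70.9°, a row is (-dy, -dx, -dz). I'll place the largest pulley first.

```bash
python3 -m pendant '[[0,0,0,0,0,8.5,0.0854],[0,0,0,0,0,8.5,0.0854],[0,0,0,0,0,8.5,0.0854],[0,0,0,0,0,8.5,0.0854],[0,0,0,0,0,8.5,0.0854],[0,0,0,0,0,8.5,0.0854],[0,0,0,0,0,8.5,0.0854],[0,0,0,0,0,8.5,0.0854],[0,0,0,0,0,2.9,0.0854],[0,0,0,0,0,0,0.0854],[0,0,0,0,0,0,0.0854]]'
python3 -c "
from h import *
s=arm.read_state();print(R.from_quat(s['ee_rot']).as_matrix().round(4),s['joints'])"
```

```text
clock: 1.2
position: [204.1, 590.5, 255.9]
ee_rot: [0.708, -0.706, 0.0, 0.0]
contact_force: [1.4, -0.0, -0.6]
gripper_width: 85.4
grasp_force: 0.0
[[ 1.8e-03 -1.0e+00 -2.0e-04]
 [-1.0e+00 -1.8e-03 -8.0e-04]
 [ 8.0e-04  2.0e-04 -1.0e+00]] [ 1.49661925e+00  3.85012020e-01  7.42088474e-03 -1.52956306e-04
 -1.19401888e+00 -1.49480606e+00]
```

```bash
python3 -m pendant '[[0.03,-0.03,0,0,0,0,0.0854],[0.045,-0.03,0,0,0,0,0.0854],[0.045,-0.03,0,0,0,0,0.0854],[0.045,-0.03,0,0,0,0,0.0854],[0.045,-0.03,0,0,0,0,0.0854],[0.045,-0.03,0,0,0,0,0.0854],[0.045,-0.03,0,0,0,0,0.0854],[0.045,-0.03,0,0,0,0,0.0854],[0.045,-0.03,0,0,0,0,0.0854],[0.045,-0.03,0,0,0,0,0.0854],[0.045,0,0,0,0,0,0.0854],[0.045,0,0,0,0,0,0.0854]]' && python3 -m pendant '[[0.045,0,0,0,0,0,0.0854],[0.045,0,0,0,0,0,0.0854],[0.045,0,0,0,0,0,0.0854],[0.045,0,0,0,0,0,0.0854],[0.045,0,0,0,0,0,0.0854],[0.045,0,0,0,0,0,0.0854],[0.045,0,0,0,0,0,0.0854],[0.045,0,0,0,0,0,0.0854],[0.045,0,0,0,0,0,0.0854],[0.045,0,0,0,0,0,0.0854],[0.025,0,0,0,0,0,0.0854],[0,0,0,0,0,0,0.0854]]'
```

```text
clock: 2.4
position: [484.3, 94.5, 256.0]
ee_rot: [0.707, -0.707, -0.0, 0.0]
contact_force: [0.9, -0.2, 1.3]
gripper_width: 85.2
grasp_force: 0.0
clock: 3.6
position: [483.7, -381.5, 255.2]
ee_rot: [-0.706, 0.708, 0.0, -0.0]
contact_force: [0.5, 0.2, -0.0]
gripper_width: 85.3
grasp_force: 0.0
```

```bash
python3 -m pendant '[[0.03,-0.024,0,0,0,0,0.0854],[0,0,0.045,0,0,0,0.0854],[0,0,0.045,0,0,0,0.0854],[0,0,0.04,0,0,0,0.0854],[0,0,0,0,0,0,0.0854],[0,0,0,0,0,0,0.0854],[0,0,0,0,0,0,0.0854]]'
python3 - <<'E'
from h import *
d=snap('scene','a1');im=cv2.imread('pics/a1.png');cv2.imwrite('pics/a1c.png',cv2.resize(im[150:300,20:220],(800,600),interpolation=2))
E
```

```text
clock: 4.3
position: [510.1, -409.2, 129.5]
ee_rot: [0.708, -0.706, 0.003, -0.0]
contact_force: [0.4, 0.2, 0.2]
gripper_width: 85.0
grasp_force: 0.0
```

View pics/a1c.png

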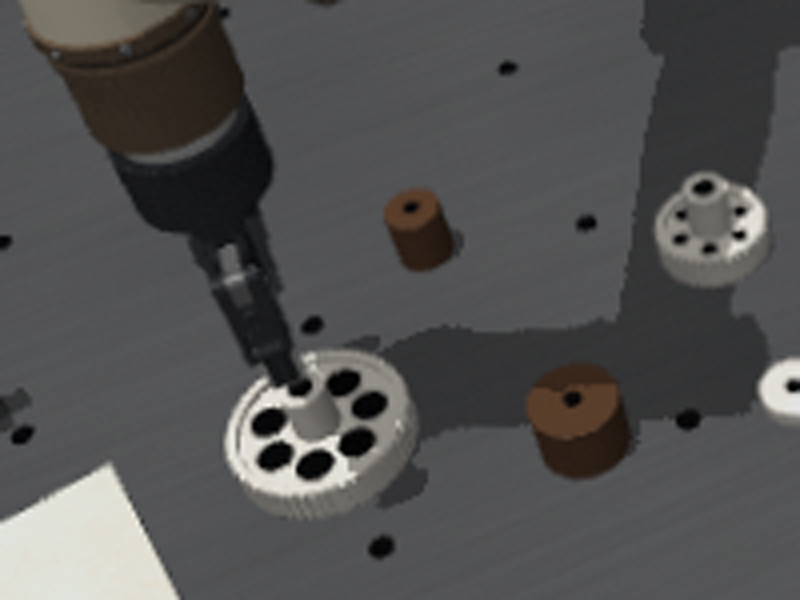

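The fingers straddle the hub of the largest pulley (crop (300,385)). I'll correct by 3 mm and go down.

```bash
python3 -m pendant '[[0.003,0.002,0,0,0,0,0.0854],[0,0,0.025,0,0,0,0.0854],[0,0,0.025,0,0,0,0.0854],[0,0,0.015,0,0,0,0.0854],[0,0,0.01,0,0,0,0.0854],[0,0,0,0,0,0,0.0854],[0,0,0,0,0,0,0.0854]]'
```

```text
clock: 5.05
position: [506.9, -412.0, 52.2]
ee_rot: [0.707, -0.707, 0.001, -0.0]
contact_force: [-0.4, 0.1, -0.7]
gripper_width: 85.2
grasp_force: 0.0
```

```bash
python3 -m pendant '[[0,-0.001,0,0,0,0,0.06],[0,0,0,0,0,0,0.045],[0,0,0,0,0,0,0.035],[0,0,0,0,0,0,0.025],[0,0,0,0,0,0,0.02],[0,0,0,0,0,0,0.01],[0,0,0,0,0,0,0.0],[0,0,0,0,0,0,0.0],[0,0,0,0,0,0,0.0]]'
```

```text
clock: 5.95
position: [507.2, -411.6, 52.0]
ee_rot: [0.707, -0.707, -0.0, 0.0]
contact_force: [-2.5, 1.0, 5.8]
gripper_width: 28.6
grasp_force: 60.1
```

```bash
python3 -m pendant '[[0,0,-0.01,0,0,0,0],[0,0,-0.025,0,0,0,0],[0,0,-0.035,0,0,0,0],[0,0,-0.04,0,0,0,0],[0,0,-0.03,0,0,0,0],[0,0,0,0,0,0,0],[-0.02,0,0,0,0,0,0],[-0.035,-0.01,0,0,0,0,0],[-0.04,-0.015,0,0,0,0,0],[-0.04,-0.015,0,0,0,0,0],[-0.04,-0.015,0,0,0,0,0],[-0.04,-0.015,0,0,0,0,0]]' && python3 -m pendant '[[-0.04,-0.015,0,0,0,0,0],[-0.04,-0.015,0,0,0,0,0],[-0.04,-0.015,0,0,0,0,0],[-0.04,-0.01,0,0,0,0,0],[-0.04,-0.01,0,0,0,0,0],[-0.04,0,0,0,0,0,0],[-0.03,0,0,0,0,0,0],[-0.02,0,0,0,0,0,0],[-0.01,0,0,0,0,0,0],[0,0,0,0,0,0,0],[0,0,0,0,0,0,0],[0,0,0,0,0,0,0]]'
```

```text
clock: 7.15
position: [576.0, -194.3, 188.1]
ee_rot: [-0.707, 0.707, 0.002, -0.001]
contact_force: [0.6, -1.3, -4.0]
gripper_width: 28.4
grasp_force: 59.9
clock: 8.35
position: [641.9, 102.0, 191.2]
ee_rot: [-0.707, 0.708, 0.0, -0.0]
contact_force: [-0.5, -0.1, -5.2]
gripper_width: 28.3
grasp_force: 60.0
```

```bash
python3 -m pendant '[[-0.011,-0.004,0,0,0,0,0],[0,0,0.02,0,0,0,0],[0,0,0.03,0,0,0,0],[0,0,0.025,0,0,0,0],[0,0,0.01,0,0,0,0],[0,0,0,0,0,0,0],[0,0,0,0,0,0,0],[0,0,0,0,0,0,0]]'
python3 - <<'E'
from h import *
s=arm.read_state();print(s['position'],R.from_quat(s['ee_rot']).as_matrix().round(4))
I=[]
for n,(u,v) in(('scene',w2px(load('scene0'),(646,113,60))),('top',w2px(load('top0'),(646,113,60)))):
    snap(n,n+'b1');im=cv2.imread(f'pics/{n}b1.png');u,v=int(u),int(v);I.append(cv2.resize(im[v-50:v+50,u-33:u+33],(396,600),interpolation=2))
cv2.imwrite('pics/b1.png',np.hstack(I))
E
```

```text
clock: 9.15
position: [647.4, 114.9, 108.4]
ee_rot: [0.707, -0.707, 0.001, -0.002]
contact_force: [-0.1, 0.8, -5.6]
gripper_width: 28.8
grasp_force: 60.0
[647.39287177 114.89420929 108.37340274] [[ 8.0e-04 -1.0e+00  3.9e-03]
 [-1.0e+00 -8.0e-04  1.1e-03]
 [-1.1e-03 -3.9e-03 -1.0e+00]]
```

View pics/b1.png

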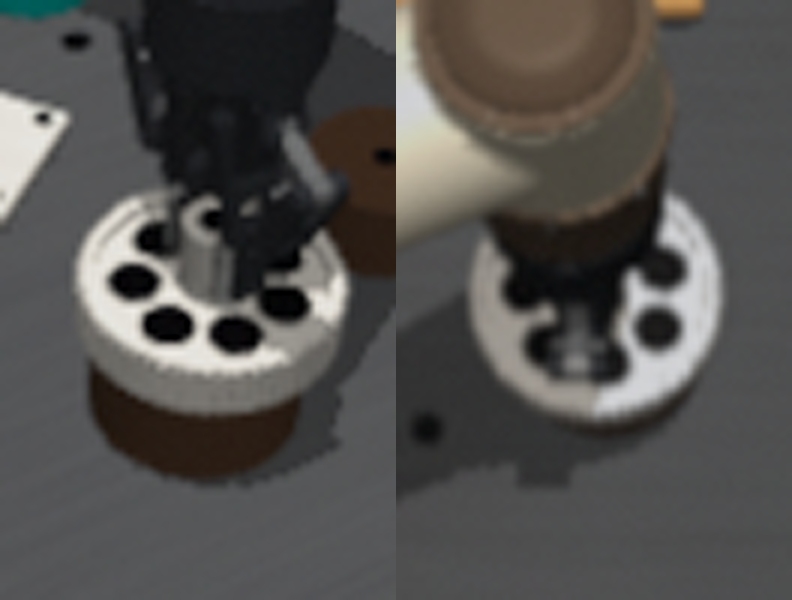

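The pulley hovers concentrically above the widest stand in both views. I'll trim it and lower gently.

```bash
python3 -m pendant '[[0.0015,0.0015,0.004,0,0,0,0],[0,0,0.003,0,0,0,0],[0,0,0,0,0,0,0],[0,0,0,0,0,0,0]]'; python3 -m pendant '[[0,0,0.0015,0,0,0,0],[0,0,0.001,0,0,0,0],[0,0,0,0,0,0,0],[0,0,0,0,0,0,0]]'
```

```text
clock: 9.65
position: [644.5, 113.0, 99.1]
ee_rot: [0.707, -0.707, -0.0, 0.0]
contact_force: [0.4, -0.7, -5.8]
gripper_width: 28.4
grasp_force: 60.0
clock: 10.05
position: [644.7, 113.1, 97.1]
ee_rot: [0.707, -0.707, 0.0, -0.0]
contact_force: [-0.4, 0.8, -3.7]
gripper_width: 28.3
grasp_force: 60.5
```

```bash
python3 -m pendant '[[0,-0.0005,0.001,0,0,0,0],[0,0,0,0,0,0,0],[0,0,0,0,0,0,0]]'
```

```text
clock: 10.35
position: [644.7, 113.1, 97.0]
ee_rot: [0.707, -0.707, -0.0, 0.0]
contact_force: [-4.1, 1.1, 5.0]
gripper_width: 28.7
grasp_force: 61.2
```

In contact (force went from -5 to +5 N). Now I release, lift and go to pulley_3.

```bash
python3 -m pendant '[[0,0,0,0,0,0,0.028],[0,0,0,0,0,0,0.032],[0,0,0,0,0,0,0.04],[0,0,0,0,0,0,0.06],[0,0,0,0,0,0,0.0854],[0,0,0,0,0,0,0.0854],[0,0,-0.01,0,0,0,0.0854],[0,0,-0.03,0,0,0,0.0854],[0,0,-0.04,0,0,0,0.0854],[0,0,-0.03,0,0,0,0.0854],[0,0,0,0,0,0,0.0854],[0,0,0,0,0,0,0.0854]]' && python3 -m pendant '[[-0.03,0.02,0,0,0,0,0.0854],[-0.04,0.02,0,0,0,0,0.0854],[-0.04,0.02,0,0,0,0,0.0854],[-0.04,0.02,0,0,0,0,0.0854],[-0.04,0.02,0,0,0,0,0.0854],[-0.04,0.02,0,0,0,0,0.0854],[-0.04,0.02,0,0,0,0,0.0854],[-0.03,0.02,0,0,0,0,0.0854],[-0.018,0,0,0,0,0,0.0854],[0,0,0,0,0,0,0.0854],[0,0,0,0,0,0,0.0854],[0,0,0,0,0,0,0.0854]]'
python3 - <<'E'
from h import *
I=[]
for n,(u,v) in(('scene',w2px(load('scene0'),(646,113,60))),('top',w2px(load('top0'),(646,113,60)))):
    snap(n,n+'b2');im=cv2.imread(f'pics/{n}b2.png');u,v=int(u),int(v);I.append(cv2.resize(im[v-33:v+33,u-33:u+33],(396,396),interpolation=2));print(u,v)
cv2.imwrite('pics/b2.png',np.hstack(I))
E
```

```text
clock: 11.55
position: [645.3, 113.2, 207.4]
ee_rot: [0.707, -0.707, 0.0, -0.001]
contact_force: [0.2, 0.3, -0.5]
gripper_width: 85.5
grasp_force: 0.0
clock: 12.75
position: [484.9, 429.8, 205.1]
ee_rot: [-0.707, 0.707, -0.0, -0.001]
contact_force: [-0.5, -0.4, -0.4]
gripper_width: 85.3
grasp_force: 0.0
306 205
235 128
```

View pics/b2.png

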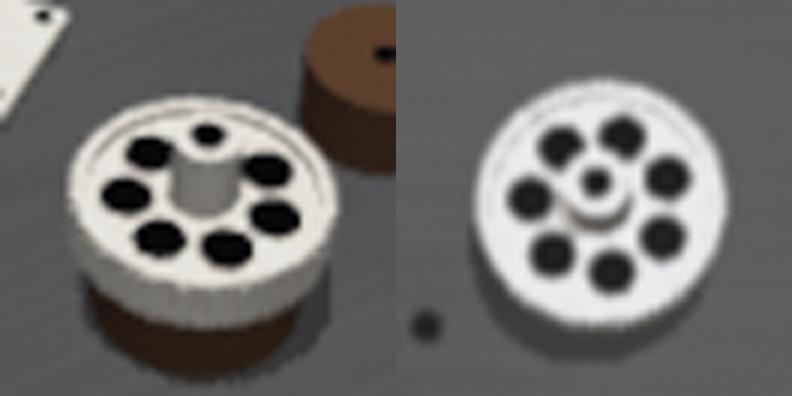

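Pulley_4 sits flat on its stand, hub bore at crop (208,134) in scene and (200,182) in top. I'll check its centring numerically and start down on pulley_3.

```bash
python3 - <<'E'
from h import *
print(px2w(load('sceneb2'),306-33+208.5/6-.5,205-33+134.5/6-.5,103)[:2],px2w(load('topb2'),235-33+200.5/6-.5,128-33+182.5/6-.5,103)[:2])
E
python3 -m pendant '[[-0.001,0.0005,0.02,0,0,0,0.0854],[0,0,0.04,0,0,0,0.0854],[0,0,0.04,0,0,0,0.0854],[0,0,0.03,0,0,0,0.0854],[0,0,0.015,0,0,0,0.0854],[0,0,0.005,0,0,0,0.0854],[0,0,0,0,0,0,0.0854],[0,0,0,0,0,0,0.0854],[0,0,0,0,0,0,0.0854]]'
```

```text
[645.97069273 111.64298124] [645.25605001 112.66976901]
clock: 13.75
position: [485.1, 432.8, 57.8]
ee_rot: [0.707, -0.707, -0.0, -0.002]
contact_force: [-0.1, -0.2, 0.5]
gripper_width: 85.5
grasp_force: 0.0
```

Centred within 1 mm of the stand's measurement from each camera.

```bash
python3 -m pendant '[[0.001,0,0.005,0,0,0,0.0854],[0,0,0,0,0,0,0.06],[0,0,0,0,0,0,0.045],[0,0,0,0,0,0,0.035],[0,0,0,0,0,0,0.025],[0,0,0,0,0,0,0.02],[0,0,0,0,0,0,0.01],[0,0,0,0,0,0,0.0],[0,0,0,0,0,0,0.0],[0,0,0,0,0,0,0.0]]'
```

```text
clock: 14.75
position: [484.3, 431.1, 51.2]
ee_rot: [0.707, -0.707, -0.0, -0.0]
contact_force: [-3.0, 0.4, 3.9]
gripper_width: 28.5
grasp_force: 59.5
```

```bash
python3 -m pendant '[[0,0,-0.01,0,0,0,0],[0,0,-0.025,0,0,0,0],[0,0,-0.035,0,0,0,0],[0,0,-0.035,0,0,0,0],[0,0,-0.025,0,0,0,0],[0,0,0,0,0,0,0],[0.02,-0.01,0,0,0,0,0],[0.035,-0.02,0,0,0,0,0],[0.04,-0.025,0,0,0,0,0],[0.04,-0.025,0,0,0,0,0],[0.03,-0.02,0,0,0,0,0],[0.013,-0.009,0,0,0,0,0]]' && python3 -m pendant '[[0,0,0,0,0,0,0],[0,0,0,0,0,0,0],[0,0,0.03,0,0,0,0],[0,0,0.03,0,0,0,0],[0,0,0.01,0,0,0,0],[0,0,0,0,0,0,0],[0,0,0,0,0,0,0],[0,0,0,0,0,0,0]]'
```

```text
clock: 15.95
position: [593.9, 249.3, 178.3]
ee_rot: [-0.706, 0.708, 0.0, -0.002]
contact_force: [-0.6, 1.0, -3.3]
gripper_width: 28.6
grasp_force: 59.6
clock: 16.75
position: [594.3, 254.0, 112.7]
ee_rot: [0.708, -0.707, 0.0, -0.002]
contact_force: [-0.4, -0.2, -2.1]
gripper_width: 28.9
grasp_force: 59.7
```

```bash
python3 -m pendant '[[0.0005,0.0005,0.007,0,0,0,0],[0,0,0.004,0,0,0,0],[0,0,0.002,0,0,0,0],[0,0,0,0,0,0,0],[0,0,0,0,0,0,0],[0,0,0,0,0,0,0]]'
```

```text
clock: 17.35
position: [593.1, 252.5, 98.0]
ee_rot: [0.707, -0.707, 0.0, -0.0]
contact_force: [0.4, -0.1, -2.9]
gripper_width: 28.4
grasp_force: 59.7
```

```bash
python3 -m pendant '[[-0.0005,0,0.001,0,0,0,0],[0,0,0.001,0,0,0,0],[0,0,0,0,0,0,0],[0,0,0,0,0,0,0]]'
```

```text
clock: 17.75
position: [593.1, 253.1, 96.2]
ee_rot: [0.707, -0.707, 0.0, -0.0]
contact_force: [-0.8, 0.1, -0.9]
gripper_width: 28.3
grasp_force: 60.1
```

```bash
python3 -m pendant '[[0,0,0.0006,0,0,0,0],[0,0,0,0,0,0,0],[0,0,0,0,0,0,0.028],[0,0,0,0,0,0,0.032],[0,0,0,0,0,0,0.04],[0,0,0,0,0,0,0.06],[0,0,0,0,0,0,0.0854],[0,0,0,0,0,0,0.0854],[0,0,-0.01,0,0,0,0.0854],[0,0,-0.03,0,0,0,0.0854],[0,0,-0.04,0,0,0,0.0854],[0,0,-0.03,0,0,0,0.0854]]' && python3 -m pendant '[[0.03,0.01,0,0,0,0,0.0854],[0.04,0.015,0,0,0,0,0.0854],[0.04,0.015,0,0,0,0,0.0854],[0.04,0.015,0,0,0,0,0.0854],[0.04,0.015,0,0,0,0,0.0854],[0.04,0.015,0,0,0,0,0.0854],[0.04,0.015,0,0,0,0,0.0854],[0.04,0.015,0,0,0,0,0.0854],[0.04,0.01,0,0,0,0,0.0854],[0.03,0,0,0,0,0,0.0854],[0,0,0,0,0,0,0.0854],[0,0,0,0,0,0,0.0854]]'
python3 - <<'E'
from h import *
I=[]
for n,(u,v) in(('scene',w2px(load('scene0'),(593,253,60))),('top',w2px(load('top0'),(593,253,60)))):
    snap(n,n+'b3');im=cv2.imread(f'pics/{n}b3.png');u,v=int(u),int(v);I.append(cv2.resize(im[v-33:v+33,u-33:u+33],(396,396),interpolation=2));print(u,v)
cv2.imwrite('pics/b3.png',np.hstack(I))
E
```

```text
clock: 18.95
position: [593.6, 253.2, 208.5]
ee_rot: [0.707, -0.707, 0.001, -0.001]
contact_force: [0.4, 0.7, 0.1]
gripper_width: 85.4
grasp_force: 0.0
clock: 20.15
position: [468.2, -127.6, 205.9]
ee_rot: [-0.707, 0.708, -0.0, 0.0]
contact_force: [0.3, 0.1, -0.4]
gripper_width: 85.5
grasp_force: 0.0
337 176
185 146
```

View pics/b3.png

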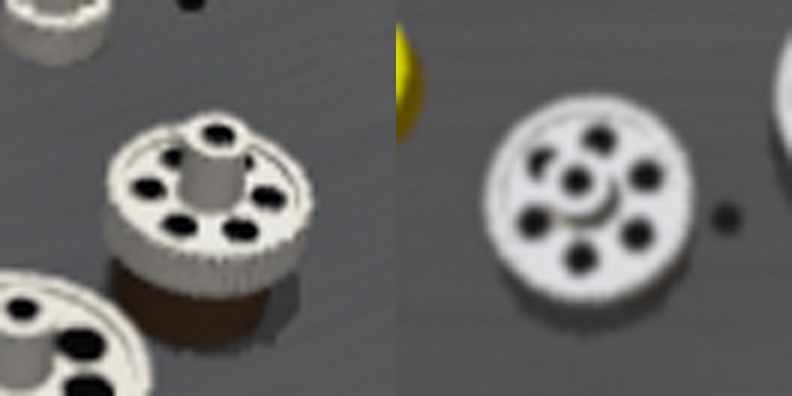

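Pulley_3 sits flat on the second widest stand, hub bore at crop (217,134) in scene and (181,180) in top. I'll check its centring and go down on pulley_2.

```bash
python3 - <<'E'
from h import *
print(px2w(load('sceneb3'),337-33+217.5/6-.5,176-33+134.5/6-.5,103)[:2],px2w(load('topb3'),185-33+181.5/6-.5,146-33+180.5/6-.5,103)[:2])
E
python3 -m pendant '[[0,0,0.02,0,0,0,0.0854],[0,0,0.04,0,0,0,0.0854],[0,0,0.04,0,0,0,0.0854],[0,0,0.03,0,0,0,0.0854],[0,0,0.015,0,0,0,0.0854],[0,0,0.005,0,0,0,0.0854],[0,0,0,0,0,0,0.0854],[0,0,0,0,0,0,0.0854],[0,0,0,0,0,0,0.0854]]'
```

```text
[594.74747381 253.25232148] [593.6385074  255.19019844]
clock: 21.15
position: [469.1, -126.8, 56.4]
ee_rot: [0.708, -0.707, 0.001, -0.001]
contact_force: [-0.3, 0.0, -0.2]
gripper_width: 85.3
grasp_force: 0.0
```

```bash
python3 -m pendant '[[0.0005,0,0.004,0,0,0,0.0854],[0,0,0,0,0,0,0.06],[0,0,0,0,0,0,0.045],[0,0,0,0,0,0,0.035],[0,0,0,0,0,0,0.025],[0,0,0,0,0,0,0.02],[0,0,0,0,0,0,0.01],[0,0,0,0,0,0,0.0],[0,0,0,0,0,0,0.0],[0,0,0,0,0,0,0.0]]'
```

```text
clock: 22.15
position: [468.2, -127.6, 51.5]
ee_rot: [0.707, -0.707, 0.0, 0.0]
contact_force: [-1.8, 0.4, 5.0]
gripper_width: 28.6
grasp_force: 59.6
```

```bash
python3 -m pendant '[[0,0,-0.01,0,0,0,0],[0,0,-0.025,0,0,0,0],[0,0,-0.035,0,0,0,0],[0,0,-0.035,0,0,0,0],[0,0,-0.025,0,0,0,0],[0,0,0,0,0,0,0],[0.015,-0.01,0,0,0,0,0],[0.03,-0.025,0,0,0,0,0],[0.035,-0.03,0,0,0,0,0],[0.03,-0.03,0,0,0,0,0],[0.016,-0.016,0,0,0,0,0],[0.01,-0.007,0,0,0,0,0]]' && python3 -m pendant '[[0,0,0,0,0,0,0],[0,0,0,0,0,0,0],[0,0,0.03,0,0,0,0],[0,0,0.03,0,0,0,0],[0,0,0.01,0,0,0,0],[0,0,0.008,0,0,0,0],[0,0,0,0,0,0,0],[0,0,0,0,0,0,0],[0,0,0,0,0,0,0]]'
```

```text
clock: 23.35
position: [586.5, -264.6, 178.3]
ee_rot: [-0.707, 0.708, 0.002, -0.001]
contact_force: [-0.9, 0.3, -2.6]
gripper_width: 28.4
grasp_force: 59.7
clock: 24.25
position: [587.1, -263.7, 104.8]
ee_rot: [0.707, -0.707, 0.001, -0.001]
contact_force: [-0.7, -0.4, -1.7]
gripper_width: 28.4
grasp_force: 59.7
```

```bash
python3 -m pendant '[[0,0,0.003,0,0,0,0],[0,0,0.002,0,0,0,0],[0,0,0,0,0,0,0],[0,0,0,0,0,0,0],[0,0,0,0,0,0,0]]'
```

```text
clock: 24.75
position: [586.3, -263.6, 98.2]
ee_rot: [0.707, -0.707, 0.0, 0.0]
contact_force: [-0.2, -1.1, -2.0]
gripper_width: 28.7
grasp_force: 59.7
```

```bash
python3 -m pendant '[[0,0,0.001,0,0,0,0],[0,0,0.001,0,0,0,0],[0,0,0,0,0,0,0],[0,0,0,0,0,0,0]]'
```

```text
clock: 25.15
position: [586.4, -263.6, 96.6]
ee_rot: [0.707, -0.707, 0.0, -0.0]
contact_force: [-0.3, -0.4, 0.4]
gripper_width: 28.7
grasp_force: 60.1
```

```bash
python3 -m pendant '[[0,0,0.0004,0,0,0,0],[0,0,0,0,0,0,0],[0,0,0,0,0,0,0.028],[0,0,0,0,0,0,0.032],[0,0,0,0,0,0,0.04],[0,0,0,0,0,0,0.06],[0,0,0,0,0,0,0.0854],[0,0,0,0,0,0,0.0854],[0,0,-0.01,0,0,0,0.0854],[0,0,-0.03,0,0,0,0.0854],[0,0,-0.04,0,0,0,0.0854],[0,0,-0.04,0,0,0,0.0854]]' && python3 -m pendant '[[-0.03,0.01,0,0,0,0,0.0854],[-0.04,0.015,0,0,0,0,0.0854],[-0.04,0.015,0,0,0,0,0.0854],[-0.04,0.015,0,0,0,0,0.0854],[-0.04,0.015,0,0,0,0,0.0854],[-0.04,0.015,0,0,0,0,0.0854],[-0.04,0.015,0,0,0,0,0.0854],[-0.04,0.015,0,0,0,0,0.0854],[-0.04,0.015,0,0,0,0,0.0854],[-0.04,0.015,0,0,0,0,0.0854],[-0.04,0.015,0,0,0,0,0.0854],[-0.04,0.015,0,0,0,0,0.0854]]' && python3 -m pendant '[[-0.04,0.015,0,0,0,0,0.0854],[-0.04,0.01,0,0,0,0,0.0854],[-0.028,0,0,0,0,0,0.0854],[0,0,0,0,0,0,0.0854],[0,0,0,0,0,0,0.0854],[0,0,0,0,0,0,0.0854],[0,0,0,0,0,0,0.0854]]'
python3 - <<'E'
from h import *
I=[]
for n,(u,v) in(('scene',w2px(load('scene0'),(586,-264,60))),('top',w2px(load('top0'),(586,-264,60)))):
    snap(n,n+'b4');im=cv2.imread(f'pics/{n}b4.png');u,v=int(u),int(v);I.append(cv2.resize(im[v-33:v+33,u-33:u+33],(396,396),interpolation=2));print(u,v)
cv2.imwrite('pics/b4.png',np.hstack(I))
E
```

```text
clock: 26.35
position: [586.1, -263.5, 217.7]
ee_rot: [0.707, -0.707, -0.0, 0.0]
contact_force: [0.0, -0.9, -0.5]
gripper_width: 85.3
grasp_force: 0.0
clock: 27.55
position: [410.2, 208.0, 217.0]
ee_rot: [0.707, -0.707, 0.0, -0.001]
contact_force: [1.2, -1.1, -0.0]
gripper_width: 85.4
grasp_force: 0.0
clock: 28.25
position: [386.0, 313.4, 216.1]
ee_rot: [-0.707, 0.707, 0.0, 0.0]
contact_force: [0.3, 0.7, -0.1]
gripper_width: 85.7
grasp_force: 0.0
161 245
370 152
```

View pics/b4.png

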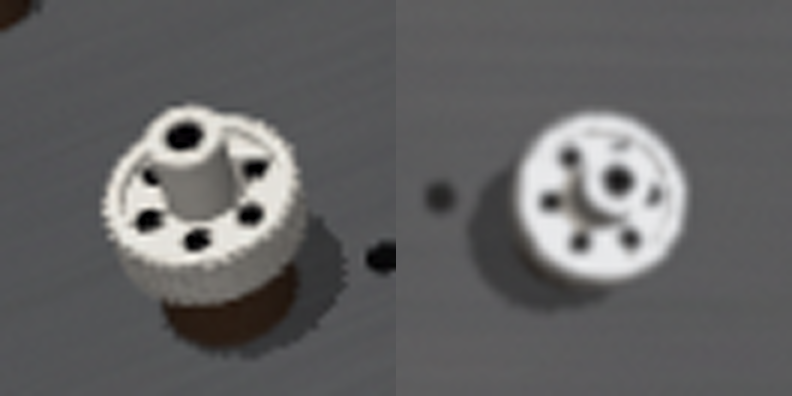

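Pulley_2 sits flat on the second narrowest stand, hub bore at crop (184,136) in scene and (222,180) in top. Now down on pulley_1.

```bash
python3 - <<'E'
from h import *
print(px2w(load('sceneb4'),161-33+184.5/6-.5,245-33+136.5/6-.5,103)[:2],px2w(load('topb4'),370-33+222.5/6-.5,152-33+180.5/6-.5,103)[:2])
E
python3 -m pendant '[[-0.001,0,0.02,0,0,0,0.0854],[0,0,0.04,0,0,0,0.0854],[0,0,0.04,0,0,0,0.0854],[0,0,0.035,0,0,0,0.0854],[0,0,0.02,0,0,0,0.0854],[0,0,0.005,0,0,0,0.0854],[0,0,0,0,0,0,0.0854],[0,0,0,0,0,0,0.0854],[0,0,0,0,0,0,0.0854]]'
```

```text
[ 588.51759155 -263.23809517] [ 587.05812102 -263.47965533]
clock: 29.25
position: [386.5, 316.1, 57.2]
ee_rot: [0.707, -0.707, -0.0, -0.002]
contact_force: [-0.1, -0.2, -0.1]
gripper_width: 85.4
grasp_force: 0.0
```

```bash
python3 -m pendant '[[0.0007,0,0.005,0,0,0,0.0854],[0,0,0,0,0,0,0.06],[0,0,0,0,0,0,0.045],[0,0,0,0,0,0,0.035],[0,0,0,0,0,0,0.025],[0,0,0,0,0,0,0.02],[0,0,0,0,0,0,0.01],[0,0,0,0,0,0,0.0],[0,0,0,0,0,0,0.0],[0,0,0,0,0,0,0.0]]'
```

```text
clock: 30.25
position: [386.0, 314.9, 51.1]
ee_rot: [0.707, -0.707, -0.0, -0.0]
contact_force: [-1.7, 1.0, 5.4]
gripper_width: 28.6
grasp_force: 59.2
```

```bash
python3 -m pendant '[[0,0,-0.01,0,0,0,0],[0,0,-0.025,0,0,0,0],[0,0,-0.035,0,0,0,0],[0,0,-0.04,0,0,0,0],[0,0,-0.03,0,0,0,0],[0,0,0,0,0,0,0],[0.02,-0.01,0,0,0,0,0],[0.035,-0.02,0,0,0,0,0],[0.04,-0.025,0,0,0,0,0],[0.04,-0.025,0,0,0,0,0],[0.04,-0.02,0,0,0,0,0],[0.04,0,0,0,0,0,0]]' && python3 -m pendant '[[0.04,0,0,0,0,0,0],[0.04,0,0,0,0,0,0],[0.04,0,0,0,0,0,0],[0.04,0,0,0,0,0,0],[0.04,0.015,0,0,0,0,0],[0.04,0.02,0,0,0,0,0],[0.04,0.02,0,0,0,0,0],[0.04,0.02,0,0,0,0,0],[0.04,0.02,0,0,0,0,0],[0.03,0.02,0,0,0,0,0],[0.02,0,0,0,0,0,0],[0,0,0,0,0,0,0]]' && python3 -m pendant '[[0,0,0,0,0,0,0],[0,0,0,0,0,0,0],[0,0,0,0,0,0,0]]'
```

```text
clock: 31.45
position: [487.3, 97.9, 189.6]
ee_rot: [-0.707, 0.707, 0.0, -0.001]
contact_force: [-0.3, -0.7, -1.3]
gripper_width: 28.9
grasp_force: 59.4
clock: 32.65
position: [370.0, -312.0, 189.7]
ee_rot: [-0.706, 0.708, 0.001, -0.0]
contact_force: [-0.0, 0.7, -1.6]
gripper_width: 28.5
grasp_force: 59.5
clock: 32.95
position: [371.4, -309.4, 190.6]
ee_rot: [0.708, -0.706, -0.0, 0.0]
contact_force: [1.0, 0.3, -1.1]
gripper_width: 28.4
grasp_force: 59.5
```

```bash
python3 -m pendant '[[0.0005,0,0.02,0,0,0,0],[0,0,0.03,0,0,0,0],[0,0,0.025,0,0,0,0],[0,0,0.01,0,0,0,0],[0,0,0.003,0,0,0,0],[0,0,0,0,0,0,0],[0,0,0,0,0,0,0],[0,0,0,0,0,0,0],[0,0,0,0,0,0,0]]'
```

```text
clock: 33.85
position: [371.7, -311.0, 103.6]
ee_rot: [0.707, -0.707, 0.001, -0.0]
contact_force: [-0.1, -0.2, -0.9]
gripper_width: 28.6
grasp_force: 59.5
```

```bash
python3 -m pendant '[[-0.0003,0,0.003,0,0,0,0],[0,0,0.002,0,0,0,0],[0,0,0,0,0,0,0],[0,0,0,0,0,0,0],[0,0,0,0,0,0,0]]'; python3 -m pendant '[[0,0,0.001,0,0,0,0],[0,0,0,0,0,0,0],[0,0,0,0,0,0,0]]'
```

```text
clock: 34.35
position: [371.3, -310.6, 97.8]
ee_rot: [0.707, -0.707, -0.0, 0.0]
contact_force: [-0.8, 0.6, -0.9]
gripper_width: 28.4
grasp_force: 59.5
clock: 34.65
position: [371.2, -310.5, 96.8]
ee_rot: [0.707, -0.707, -0.0, 0.0]
contact_force: [0.2, -0.2, -0.5]
gripper_width: 28.9
grasp_force: 59.5
```

```bash
python3 -m pendant '[[0,0,0.001,0,0,0,0],[0,0,0,0,0,0,0],[0,0,0,0,0,0,0]]'
```

```text
clock: 34.95
position: [371.4, -310.6, 96.1]
ee_rot: [0.707, -0.707, 0.0, -0.0]
contact_force: [-1.4, 1.3, 2.8]
gripper_width: 28.4
grasp_force: 59.8
```

Contact; I'll release, retreat upwards and away, then check.

```bash
python3 -m pendant '[[0,0,0,0,0,0,0.028],[0,0,0,0,0,0,0.032],[0,0,0,0,0,0,0.04],[0,0,0,0,0,0,0.06],[0,0,0,0,0,0,0.0854],[0,0,0,0,0,0,0.0854],[0,0,-0.01,0,0,0,0.0854],[0,0,-0.03,0,0,0,0.0854],[0,0,-0.04,0,0,0,0.0854],[0,0,-0.04,0,0,0,0.0854],[0,0,-0.03,0,0,0,0.0854],[0,0,0,0,0,0,0.0854]]' && python3 -m pendant '[[-0.03,0,0,0,0,0,0.0854],[-0.04,0,0,0,0,0,0.0854],[-0.04,-0.02,0,0,0,0,0.0854],[-0.04,-0.02,0,0,0,0,0.0854],[-0.04,0,0,0,0,0,0.0854],[-0.04,0,0,0,0,0,0.0854],[-0.03,0,0,0,0,0,0.0854],[0,0,0,0,0,0,0.0854],[0,0,0,0,0,0,0.0854]]'
python3 - <<'E'
from h import *
I=[]
for n,(u,v) in(('scene',w2px(load('scene0'),(372,-311,60))),('top',w2px(load('top0'),(372,-311,60)))):
    snap(n,n+'b5');im=cv2.imread(f'pics/{n}b5.png');u,v=int(u),int(v);I.append(cv2.resize(im[v-33:v+33,u-33:u+33],(396,396),interpolation=2));print(u,v)
cv2.imwrite('pics/b5.png',np.hstack(I)); cv2.imwrite('pics/c5.png',cv2.resize(cv2.imread('pics/topb5.png'),(800,600)))
E
```

```text
clock: 36.15
position: [373.4, -311.8, 251.6]
ee_rot: [0.708, -0.707, 0.006, -0.002]
contact_force: [0.6, -0.0, -0.1]
gripper_width: 85.3
grasp_force: 0.0
clock: 37.05
position: [410.8, -50.1, 245.8]
ee_rot: [0.708, -0.706, -0.0, 0.0]
contact_force: [0.1, -0.4, 0.5]
gripper_width: 85.5
grasp_force: 0.0
120 197
388 229
```

View pics/b5.png

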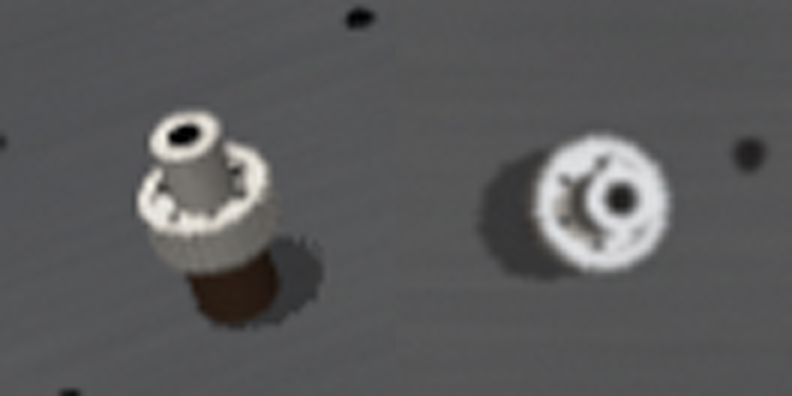

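View pics/c5.png

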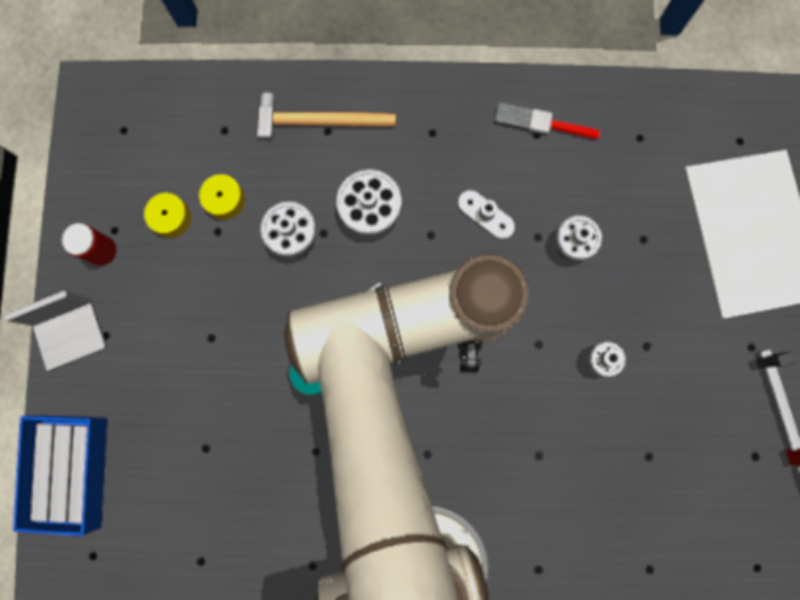

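All four pulleys are on their stands: top view (369,200), (288,228), (579,237) and (608,359). The robot is clear. One numeric check remains on the last one, hub at crop (185,135) in scene and (224,200) in top.

```bash
python3 - <<'E'
from h import *
a=px2w(load('sceneb5'),120-33+185.5/6-.5,197-33+135.5/6-.5,103)[:2]-(373.3,-310.3);b=px2w(load('topb5'),388-33+224.5/6-.5,229-33+200.5/6-.5,103)[:2]-(371,-311)
print(a,b)
if max(abs(a+b))/2<2.5: print(arm.job_done())
E
```

```text
[0.81235032 1.47031886] [0.30630807 1.98442581]
the job is handed in; nothing more can be done
None
```

All four pulleys are set down hub up on their own stands, largest to smallest, each measuring within about 2 mm of centre; the flanges were not touched, and the job was handed in at about 37 s.

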